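Press the eggshell inlay to the torque knob's first click

TASK

The glued eggshell inlay lies under its wooden pressing block in the small bench press. Turn the press's black torque knob clockwise until the foot bears firmly on the block and the knob clicks past its detent, stop at that first click (a second one would crack the shell), and let go, leaving the screw tight. Leave the panel, the block and the bowls, jar and tin standing around the press where they are.

Things in the scene. Friction and masses are not known exactly. Their poses are not given: they have to be found in the camera images.
- press: The bench press, fixed: dark green iron bed 220 (x) x 290 (y) x 20 mm; two columns of 24 mm diameter at y = +-122 mm carry a crosshead beam 46 (x) x 290 (y) mm, its top 138 mm above the table, end nuts and brass centre nut to 148 mm. Origin: centre of the bed's underside, on the table and on the knob's vertical axis; z up.
- knob: Torque knob: black fluted cylinder, 45 mm diameter, 36 mm high, white line on top. Origin: centre of its underside; z up, x along the line. Clockwise from above it drives screw and foot down (drag about 0.05 N m, 0.09 as the cushion squeezes); this takes several grasps. Once the screw is hard down, the knob slips over its detent, turning on past the collar: see knob_grip.
- knob_grip (a point): On the knob's axis 22 mm above its underside: a height to grip at. At the detent the torque rises to about 0.4 N m by 0.1 rad of slip, then falls to nothing at the crest (0.3 rad), where the knob snaps into the next pocket at 0.6 rad: one click. If the knob is held, the screw springs back up to 0.3 rad instead. Let go before the crest it falls back unclicked. A second, equal detent follows.
- collar: Aluminium collar on the screw under the knob: disc 68 mm diameter, 8 mm thick. Origin: centre of its underside; z up, x to its white tick. The knob's white line stands at the white tick unclicked, at the yellow tick (0.6 rad clockwise) after one click. Screw, collar and knob sink 1.27 mm per rad; 2.4 to 5 rad remain at the start; hard down, its underside is 152.9 mm above the table.
- foot: The press foot: rubber-faced steel disc, 56 mm diameter, at the screw's lower end. Origin: centre of its rubber underside; z up. It meets the block's top 54 mm above the table; the last 2 mm of screw travel (1.6 rad) squeeze its cushion spring, to about 28 N when the screw is hard down.
- block: Loose beech pressing block with a cork face, 90 x 90 x 22 mm high, about 140 g, lying on the panel under the foot. Origin: centre of its underside.
- panel: Loose black lacquer panel with shell inlay, 300 (x) x 190 (y) x 12 mm, about 0.75 kg, lying on the press bed between the columns. Origin: centre of its underside.
- bowl_red: Loose white ceramic bowl stained red inside, 108 mm diameter, 50 mm high. Origin: centre of its foot. A bystander.
- bowl_black: Loose white ceramic bowl stained black inside, 108 mm diameter, 50 mm high. Origin: centre of its foot. A bystander.
- brush_jar: Loose glass jar with brushes, 80 mm diameter, 95 mm high, brushes to 235 mm. Origin: centre of its underside. A bystander.
- leaf_tin: Loose round brass-lidded tin, 87 mm diameter, 32 mm high. Origin: centre of its underside. A bystander.
There are look-alikes about, which are no part of the job. What is meant by the block is not green or purple, and is the smaller of those in its own colour.

How it is judged:
On the way, in this order (a step that is already met when the one before it is completed fails the run):
1. the foot bears on the block (contact force between foot and block above 12 N), for 0.2 s.
2. the knob has clicked once past its detent (angle between the x axis of knob and the x axis of collar, either way round between 0.42 and 0.8 rad), for 0.2 s.
At the end, for the whole second after the job is handed in: The knob rests one click on from the collar (white line 0.42 to 0.8 rad past the white tick, a full click being 0.6), at rest; the foot presses the block with over 12 N; panel and block within 8 mm, bowls, jar and tin within 15 mm of where they started (all of step 2 and contact force between foot and block above 12 N and angular speed of knob below 0.1 rad/s and distance of each of panel, block from where it was at the start of the episode below 0.008 m and distance of each of bowl_red, bowl_black, brush_jar, leaf_tin from where it was at the start of the episode below 0.015 m); the robot touches nothing.
It fails at once if the knob was turned on to a second click (angle between the x axis of knob and the x axis of collar, either way round above 0.95 rad).
It fails at once if a bystander was shifted by 15 mm or more (distance of any of bowl_red, bowl_black, brush_jar, leaf_tin from where it was at the start of the episode above 0.015 m).
It fails at once if the panel or the block was shifted by 8 mm or more (distance of any of panel, block from where it was at the start of the episode above 0.008 m).
It also fails if it takes over 64 s, if anything falls off the work surface, if the arm or the gripper's body presses on something with over 40 N, if the wrist force passes 120 N, or if a joint passes its speed limit or range.

ROBOT

A 6-joint arm with a two-finger parallel gripper is mounted at the origin on the work surface. World frame = base frame: x ahead of the robot, y to its left, z up, the work surface at z = 0. Lengths are in m, angles in rad, forces in N, time in s.
With the tool pointing down it reaches from about 0.25 to 0.8 m from the base axis. Payload 3.9 kg.
Tool frame: the origin (TCP) lies midway between the tips of the shut fingers; the grasp point (between the pads) lies 19 mm behind it; z points along the fingers, y is the line along which they close (so a half turn about z gives the same grasp; the last joint's range is limited). The gripper opens to 85 mm and grips with 20 to 120 N. Pads are 22 mm wide; open, the fingers measure 114 mm over their backs; the gripper's body (76 mm by 85 mm) begins 54 mm behind the grasp point. The pads swing forward as they close: fully open they stand 13 mm farther back than shut.
Start: joints at [1.216, 0.26, -0.138, 1.173, 0, 1.571], TCP at [0.182, 0.492, 0.202] pointing down, gripper open.
Joint ranges: [-2.78, 2.78], [-0.83, 1.72], [-1.28, 1.37], [-1.9, 2.12], [-1.57, 1.48], [-3.14, 3.14]. Speed limits (rad/s): [2.57, 2.57, 3.14, 3.14, 3.14, 3.14].

INTERFACE

Orientations are given as a unit quaternion [x, y, z, w].
In Python, from cell import env gives the robot as it stands.
- The arm moves only by the tool step_arm, never from a script. Its argument "plan" is a list of rows, each an object of numbers: "wx", "wy", "wz": the turn, a rotation vector about the tool's x, y, z in degrees; "x", "y", "z": the shift along the tool's x, y, z in cm; "fingers": the finger opening in cm, from 0 to 8.54. A call has 1 to 20 rows; each row is the pose to reach, as a shift and turn from the pose commanded when the call began, along the tool's axes at that moment; what a row does not reach only later rows make up. A row lasts 1/10 s, in which the tool goes at most 50 mm and 8.59 degrees, less where a joint would pass 70% of its speed; a pose out of reach is approached as far as the arm can. A call with a gripper value outside its range is refused whole. The fingers move at their own pace and stop on an object; the grip force is fixed at half the most. Time passes only in rows, so rows that repeat a pose let the fingers close. It gives the time, the measured TCP pose, the force, the opening and the grip force at its end, in the units of the state.
- env.get_obs(): the state, without advancing time (a new reading comes with each control period).
- env.get_image(name): name is "side" or "top"; returns (picture, depth): 400x640x3 uint8, blue, green, red; 400x640 float32, m along the optical axis (not along the pixel's ray), 0 where there is no reading.
- env.camera_info(name): a dict with "fx", "fy", "cx", "cy" (pixels), "k1" (the pictures are not rectified: a ray, as slopes to the right and down, at radius r is drawn at 1 + k1 r^2 times it, then the intrinsics apply), "R" (3x3) and "t" (3): a world point X has camera coordinates R X + t. Camera axes: x right, y down, z forward; pixel columns grow to the right and rows downward; lengths in m; the calibration is good to about 2 mm. A picture is of the moment at which its call begins. camera_info takes no time and is no camera call.
- env.job_done(): hands the job in; it is judged then, once.
Trained networks look in the newest picture that a camera, given by its name, has taken for a name from the list of things; names that differ only in an ending like _2 or _b are one class to them, and where a whole thing is asked for, a point or a joint stands for the part that bears it (a point fixed in the world has none). Each returns a list of dicts, best first, with "p" (0 to 1); they miss things now and then, are a little off and sometimes report something else, mostly with a low value. They report only what shows in the picture. A call takes as long as a camera call. They do not tell look-alikes from the thing itself.
- env.look_for(query, camera): "location" ([x, y, z] in m, in the coordinates of the camera as it stood for that picture, good to about 4 mm: the middle of the surface that is visible of it).
- env.spot_point(query, camera): "location" ([x, y, z] in m, in the coordinates of the camera as it stood for that picture, good to about 4 mm: a listed point, or the origin of a listed thing).
The state is a dict: "time": time; "joints": joint angles; "qvel": joint speeds; "joint_efforts": joint torques, N m; "position": TCP position; "eef_rot": TCP orientation; "contact_force": force on the tool from outside, world axes, zero at the start; "moment": the same for the moment, N m; "opening": finger opening in m; "gripper_force": force on a finger pad.
Only numpy, scipy, OpenCV 4.12 (cv2) and the standard library are available. Lean on these libraries where they do the work, as an engineer would, in place of code of your own. Each camera call takes 0.05 s, during which the arm holds its last target. There are 200 camera calls.

## Working session

There is one attempt and no reset: what is moved stays moved. The work goes in short steps, Python scripts to look and compute and a tool call to move; the robot and the scene stay as the last step left them, time stands still between calls to the robot, and variables do not carry over. Pictures are saved under pics/ and viewed, at most 10 in all, crops included, and the job is handed in when it is done.

Besides the shell and the picture viewer there is one more tool, called after "Emit:" as name(argument=value, ...) on one line, values as JSON. step_arm: Moves the arm, as the interface text tells. Its arguments: {"type":"object","properties":{"plan":{"type":"array"}},"required":["plan"]}

```bash
mkdir -p pics; ls; cat > h.py <<'E'
from cell import env
import numpy as np, cv2
def w(cam,p):
    i=env.camera_info(cam); return np.array(i["R"]).T@(np.array(p)-np.array(i["t"]))
def px(cam,X):
    i=env.camera_info(cam); c=np.array(i["R"])@np.array(X)+np.array(i["t"]); s=c[:2]/c[2]; s=s*(1+i["k1"]*(s@s)); return [i["fx"]*s[0]+i["cx"],i["fy"]*s[1]+i["cy"]]
def ray(cam,u,v):
    i=env.camera_info(cam); K=np.array([[i["fx"],0,i["cx"]],[0,i["fy"],i["cy"]],[0,0,1.]])
    s=cv2.undistortPoints(np.array([[[u,v]]],float),K,np.array([i["k1"],0,0,0.]))[0,0]
    R=np.array(i["R"]); return -R.T@np.array(i["t"]), R.T@np.array([s[0],s[1],1])
def atz(cam,u,v,z):
    o,d=ray(cam,u,v); return o+d*(z-o[2])/d[2]
E
python3 - <<'E'
from h import *
np.set_printoptions(precision=4,suppress=True)
for c in("top","side"):
    im,d=env.get_image(c); cv2.imwrite(f"pics/{c}0.png",im)
    for q in("knob","collar","knob_grip","block","press"):
        for r in env.spot_point(q,c)[:3]: x=w(c,r["location"]); print(c,q,round(r["p"],2),x,np.round(px(c,x)))
o=env.get_obs(); print(o)
E
```

```text
pics
top knob 0.82 [0.5174 0.1127 0.164 ] [305. 201.]
top collar 0.93 [0.5151 0.1131 0.1553] [305. 203.]
top knob_grip 0.72 [0.5135 0.1154 0.1859] [303. 201.]
top block 0.94 [0.2672 0.269  0.0003] [252. 302.]
top block 0.94 [ 0.7568 -0.0992 -0.0008] [379. 133.]
top block 0.82 [0.5113 0.1247 0.032 ] [304. 213.]
top press 0.76 [ 0.5195  0.1165 -0.0015] [307. 212.]
side knob 0.86 [0.5112 0.1107 0.1665] [311. 184.]
side collar 0.59 [0.5138 0.1159 0.1569] [310. 186.]
side knob_grip 0.65 [0.5128 0.112  0.1872] [311. 177.]
side block 0.93 [ 0.2663  0.2659 -0.0004] [210. 247.]
side block 0.91 [0.5067 0.1216 0.0369] [308. 221.]
side block 0.82 [ 0.7623 -0.0955  0.0011] [421. 225.]
side press 0.64 [0.5207 0.1181 0.0016] [312. 229.]
{'time': 0.6, 'joints': array([ 1.216 ,  0.26  , -0.1381,  1.1727,  0.    ,  1.5708]), 'qvel': array([ 0.0013, -0.0013,  0.0019,  0.0004,  0.002 , -0.0002]), 'joint_efforts': array([ -0.0003, -40.5373,  25.4111,   0.0016,   0.    ,  -0.    ]), 'position': array([0.1824, 0.4923, 0.2019]), 'eef_rot': array([ 0.1765,  0.9843,  0.    , -0.    ]), 'contact_force': array([-0.1206, -0.9895, -1.2015]), 'moment': array([-0.0139,  0.0641, -0.0253]), 'gripper_force': 0.0, 'opening': 0.08521862922528936}
```

```bash
python3 - <<'E'
import cv2,numpy as np
a=cv2.imread("pics/top0.png");b=cv2.imread("pics/side0.png")
cv2.imwrite("pics/ab.png",np.vstack([cv2.resize(a,(480,300)),cv2.resize(b,(480,300))]))
c=cv2.resize(a[155:255,240:370],None,fx=6,fy=6,interpolation=cv2.INTER_CUBIC);cv2.imwrite("pics/c.png",c)
E
```

```text
(no output)
```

View pics/ab.png

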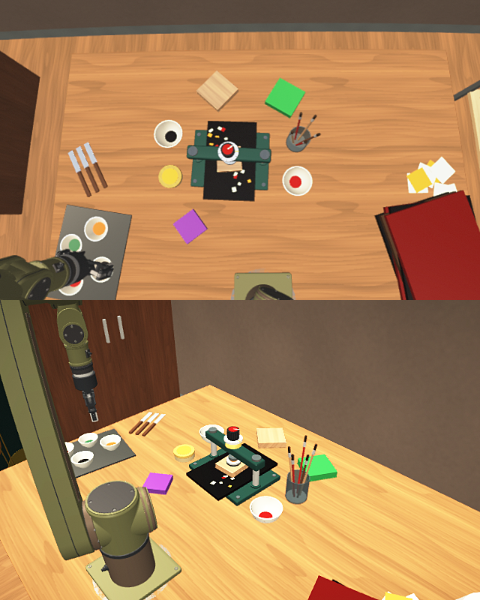

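View pics/c.png

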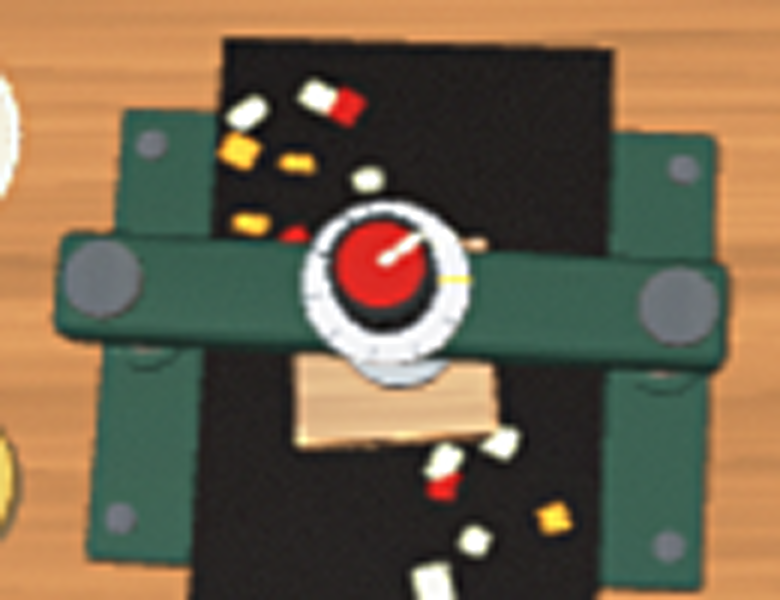

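The block is the small beech one under the foot, at top (304,213). The look-alikes are the larger beech one at top (289,120), the green one at (379,133) and the purple one at (252,302). There is only one knob, with a red top, at top (303,199). Its line points up-right, about at the white tick, and the yellow tick is to the right.

```bash
cat >> h.py <<'E'
def redc(im,cam,X):
    u,v=map(int,px(cam,X)); h=cv2.cvtColor(im,cv2.COLOR_BGR2HSV)
    m=(((h[...,0]<8)|(h[...,0]>172))&(h[...,1]>150)&(h[...,2]>70)).astype(np.uint8)
    m=cv2.morphologyEx(m,cv2.MORPH_CLOSE,np.ones((5,5)))
    n,l,s,c=cv2.connectedComponentsWithStats(m); k=1+np.argmin(np.hypot(*(c[1:]-[u,v]).T)+1e3*(s[1:,4]<30)); return c[k],s[k]
E
python3 - <<'E'
from h import *
from scipy.spatial.transform import Rotation as Ro
np.set_printoptions(precision=4,suppress=True)
X=[.514,.113,.202]; L=[]
for c in("top","side"):
    im,d=env.get_image(c); p,s=redc(im,c,X); print(c,p,s,atz(c,*p,.202)); L.append(ray(c,*p))
A=sum(np.eye(3)-np.outer(d,d)/(d@d) for o,d in L); b=sum((np.eye(3)-np.outer(d,d)/(d@d))@o for o,d in L)
K=np.linalg.solve(A,b); print(K)
o=env.get_obs(); R=Ro.from_quat(o["eef_rot"])
print("shift cm",100*R.inv().apply([K[0],K[1],.26]-o["position"]))
for n in("bowl_red","bowl_black","brush_jar","leaf_tin"):
    r=env.spot_point(n,"top"); print(n,[(round(q["p"],2),w("top",q["location"])) for q in r[:2]])
E
```

```text
top [302.7941 198.6176] [296 192  15  14 170] [0.5162 0.1155 0.202 ]
side [310.3625 171.9375] [304 169  14   7  80] [0.5144 0.1155 0.202 ]
[0.5158 0.116  0.2013]
shift cm [-44.3406 -23.7035  -5.8096]
bowl_red []
bowl_black [(0.79, array([0.6079, 0.3528, 0.0002]))]
brush_jar [(0.64, array([ 0.5831, -0.1422, -0.0005]))]
leaf_tin [(0.76, array([0.45  , 0.3418, 0.0047])), (0.75, array([0.5124, 0.1161, 0.1859]))]
```

Emit:
step_arm(plan=[{"z":-5.8},{"x":-44.3,"y":-23.7,"z":-5.8,"wz":-60},{"x":-44.3,"y":-23.7,"z":-5.8,"wz":-120},{"x":-44.3,"y":-23.7,"z":-5.8,"wz":-120},{"x":-44.3,"y":-23.7,"z":-5.8,"wz":-120},{"x":-44.3,"y":-23.7,"z":-5.8,"wz":-120},{"x":-44.3,"y":-23.7,"z":-5.8,"wz":-120},{"x":-44.3,"y":-23.7,"z":-5.8,"wz":-120},{"x":-44.3,"y":-23.7,"z":-5.8,"wz":-120},{"x":-44.3,"y":-23.7,"z":-5.8,"wz":-120},{"x":-44.3,"y":-23.7,"z":-5.8,"wz":-120},{"x":-44.3,"y":-23.7,"z":-5.8,"wz":-120},{"x":-44.3,"y":-23.7,"z":-5.8,"wz":-120},{"x":-44.3,"y":-23.7,"z":-5.8,"wz":-120},{"x":-44.3,"y":-23.7,"z":-5.8,"wz":-120},{"x":-44.3,"y":-23.7,"z":-5.8,"wz":-120},{"x":-44.3,"y":-23.7,"z":-5.8,"wz":-120}])

```text
schema error: expected keys wx, wy, wz, x, y, z, fingers
```

```bash
cat > st.py <<'E'
from h import *
from scipy.spatial.transform import Rotation as Ro
np.set_printoptions(precision=4,suppress=True)
o=env.get_obs(); R=Ro.from_quat(o["eef_rot"]).as_matrix()
for k in("time","joints","position","contact_force","moment","opening","gripper_force"): print(k,o[k])
print("tool y yaw deg",np.degrees(np.arctan2(R[1,1],R[0,1])),"tilt",R[:,2])
print("to knob, tool cm",100*R.T@(np.array([.5158,.116,o["position"][2]])-o["position"]))
E
python3 st.py
```

```text
time 0.9
joints [ 1.216   0.26   -0.1381  1.1727  0.      1.5708]
position [0.1824 0.4923 0.2019]
contact_force [ 0.4377 -0.7215 -0.3535]
moment [-0.0062 -0.0218  0.0111]
opening 0.0855175067630965
gripper_force 0.0
tool y yaw deg 69.6722322323166 tilt [-0.  0. -1.]
to knob, tool cm [-44.3375 -23.7039  -0.0018]
```

All keys are needed in each row.

Emit:
step_arm(plan=[{"wx":0,"wy":0,"wz":0,"x":0,"y":0,"z":-5.8,"fingers":8.5},{"wx":0,"wy":0,"wz":-60,"x":-44.3,"y":-23.7,"z":-5.8,"fingers":8.5},{"wx":0,"wy":0,"wz":-60,"x":-44.3,"y":-23.7,"z":-5.8,"fingers":8.5},{"wx":0,"wy":0,"wz":-120,"x":-44.3,"y":-23.7,"z":-5.8,"fingers":8.5},{"wx":0,"wy":0,"wz":-120,"x":-44.3,"y":-23.7,"z":-5.8,"fingers":8.5},{"wx":0,"wy":0,"wz":-120,"x":-44.3,"y":-23.7,"z":-5.8,"fingers":8.5},{"wx":0,"wy":0,"wz":-120,"x":-44.3,"y":-23.7,"z":-5.8,"fingers":8.5},{"wx":0,"wy":0,"wz":-120,"x":-44.3,"y":-23.7,"z":-5.8,"fingers":8.5},{"wx":0,"wy":0,"wz":-120,"x":-44.3,"y":-23.7,"z":-5.8,"fingers":8.5},{"wx":0,"wy":0,"wz":-120,"x":-44.3,"y":-23.7,"z":-5.8,"fingers":8.5},{"wx":0,"wy":0,"wz":-120,"x":-44.3,"y":-23.7,"z":-5.8,"fingers":8.5},{"wx":0,"wy":0,"wz":-120,"x":-44.3,"y":-23.7,"z":-5.8,"fingers":8.5},{"wx":0,"wy":0,"wz":-120,"x":-44.3,"y":-23.7,"z":-5.8,"fingers":8.5},{"wx":0,"wy":0,"wz":-120,"x":-44.3,"y":-23.7,"z":-5.8,"fingers":8.5},{"wx":0,"wy":0,"wz":-120,"x":-44.3,"y":-23.7,"z":-5.8,"fingers":8.5},{"wx":0,"wy":0,"wz":-120,"x":-44.3,"y":-23.7,"z":-5.8,"fingers":8.5},{"wx":0,"wy":0,"wz":-120,"x":-44.3,"y":-23.7,"z":-5.8,"fingers":8.5},{"wx":0,"wy":0,"wz":-120,"x":-44.3,"y":-23.7,"z":-5.8,"fingers":8.5}])

```text
time: 2.7
position: [0.5155, 0.1161, 0.2599]
eef_rot: [0.764, -0.645, -0.0, 0.0]
contact_force: [0.6, -0.1, -0.1]
opening: 0.085
gripper_force: 0.0
```

```bash
python3 st.py
```

```text
time 2.7
joints [ 0.2215  0.2487 -0.0029  1.3193 -0.     -1.5177]
position [0.5155 0.1161 0.2599]
contact_force [ 0.6046 -0.0961 -0.0541]
moment [-0.0227 -0.0354 -0.0242]
opening 0.084966421911524
gripper_force 0.0
tool y yaw deg -170.34987397047593 tilt [-0.0001 -0.     -1.    ]
to knob, tool cm [ 0.0133 -0.0318 -0.    ]
```

Emit:
step_arm(plan=[{"wx":0,"wy":0,"wz":-80,"x":0,"y":0,"z":2,"fingers":8.5},{"wx":0,"wy":0,"wz":-80,"x":0,"y":0,"z":2,"fingers":8.5},{"wx":0,"wy":0,"wz":-80,"x":0,"y":0,"z":2,"fingers":8.5},{"wx":0,"wy":0,"wz":-80,"x":0,"y":0,"z":2,"fingers":8.5},{"wx":0,"wy":0,"wz":-80,"x":0,"y":0,"z":2,"fingers":8.5},{"wx":0,"wy":0,"wz":-80,"x":0,"y":0,"z":2,"fingers":8.5},{"wx":0,"wy":0,"wz":-80,"x":0,"y":0,"z":2,"fingers":8.5},{"wx":0,"wy":0,"wz":-80,"x":0,"y":0,"z":2,"fingers":8.5},{"wx":0,"wy":0,"wz":-80,"x":0,"y":0,"z":2,"fingers":8.5},{"wx":0,"wy":0,"wz":-80,"x":0,"y":0,"z":4,"fingers":8.5},{"wx":0,"wy":0,"wz":-80,"x":0,"y":0,"z":6,"fingers":8.5},{"wx":0,"wy":0,"wz":-80,"x":0,"y":0,"z":8,"fingers":8.5},{"wx":0,"wy":0,"wz":-80,"x":0,"y":0,"z":9.4,"fingers":8.5},{"wx":0,"wy":0,"wz":-80,"x":0,"y":0,"z":9.4,"fingers":8.5}])

```text
time: 4.1
position: [0.5137, 0.1158, 0.1639]
eef_rot: [1.0, -0.003, -0.002, 0.0]
contact_force: [0.2, 0.3, 0.0]
opening: 0.085
gripper_force: 0.0
```

```bash
python3 st.py; python3 - <<'E'
from h import *
a,_=env.get_image("top");b,_=env.get_image("side")
A=cv2.resize(a[165:235,265:345],None,fx=5,fy=5,interpolation=3);B=cv2.resize(b[130:200,270:350],None,fx=5,fy=5,interpolation=3)
cv2.imwrite("pics/d.png",np.hstack([A,B]))
E
```

```text
time 4.1
joints [ 0.2217  0.2852 -0.2042  1.0858 -0.     -2.9133]
position [0.5137 0.1158 0.1639]
contact_force [0.1788 0.3396 0.0455]
moment [ 0.0368 -0.0108  0.0306]
opening 0.08495236930107793
gripper_force 0.0
tool y yaw deg -90.37543510014014 tilt [-0.0043 -0.001  -1.    ]
to knob, tool cm [ 0.2132 -0.0219 -0.0009]
```

View pics/d.png

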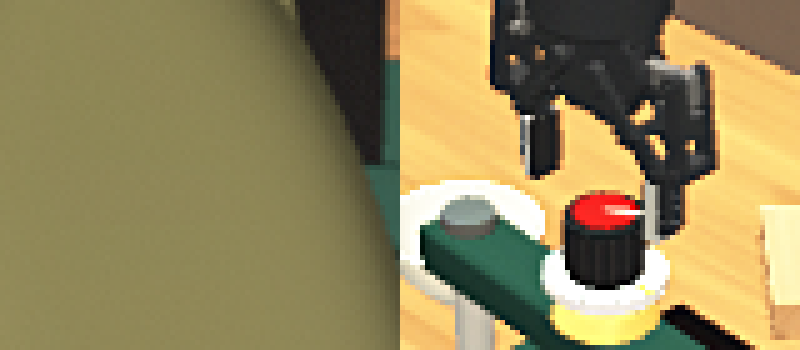

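```bash
python3 st.py|head -3; python3 - <<'E'
from h import *
for z in(.164,.177,.19,.203):
  print(z,[((np.array(px("side",[.5145,.1158+s,z]))-[270,130])*5+[400,0]).round() for s in(.05,-.05)])
E
```

```text
time 4.2
joints [ 0.2217  0.2836 -0.2003  1.0871  0.     -2.9136]
position [0.5154 0.1162 0.1661]
0.164 [array([540., 234.]), array([668., 306.])]
0.177 [array([539., 214.]), array([668., 285.])]
0.19 [array([538., 194.]), array([668., 265.])]
0.203 [array([538., 173.]), array([668., 244.])]
```

```bash
python3 - <<'E'
from h import *
np.set_printoptions(precision=4,suppress=True)
im,d=env.get_image("side")
for (U,V) in [(545,170),(545,150),(660,230),(675,230),(665,200),(685,150),(605,210)]:
    u=270+(U-400)/5; v=130+V/5; z=d[int(round(v)),int(round(u))]; o,r=ray("side",u,v); print(U,V,z,o+r*z)
cv2.imwrite("pics/e.png",cv2.resize(im[100:200,250:370],None,fx=6,fy=6,interpolation=3))
E
```

```text
545 170 1.2813284 [0.5141 0.1595 0.208 ]
545 150 1.272481 [0.5134 0.1582 0.2213]
660 230 1.2201965 [0.5082 0.0655 0.2144]
675 230 1.2309399 [0.5201 0.0664 0.2087]
665 200 1.2025357 [0.5056 0.0594 0.2363]
685 150 1.1745802 [0.5057 0.0456 0.2713]
605 210 1.2567179 [0.5138 0.1124 0.2034]
```

View pics/e.png

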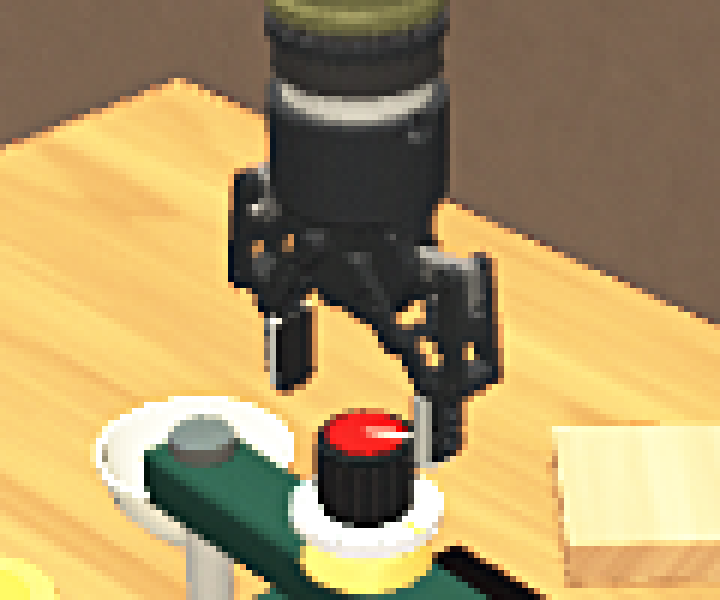

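The fingertips show at z≈0.205, about level with the knob top, which is some 26 mm higher than the reported TCP implies. I'll trust the relative view and go down 25 mm more, slowly, watching the force.

Emit:
step_arm(plan=[{"wx":0,"wy":0,"wz":0,"x":0,"y":0,"z":0.7,"fingers":8.5},{"wx":0,"wy":0,"wz":0,"x":0,"y":0,"z":1.4,"fingers":8.5},{"wx":0,"wy":0,"wz":0,"x":0,"y":0,"z":2.0,"fingers":8.5},{"wx":0,"wy":0,"wz":0,"x":0,"y":0,"z":2.0,"fingers":8.5}])

```text
time: 4.65
position: [0.5146, 0.116, 0.1448]
eef_rot: [1.0, -0.003, -0.001, 0.0]
contact_force: [-0.1, -0.1, 1.1]
opening: 0.0852
gripper_force: 0.0
```

```bash
python3 st.py; python3 - <<'E'
from h import *
im,d=env.get_image("side")
cv2.imwrite("pics/f.png",cv2.resize(im[100:200,250:370],None,fx=6,fy=6,interpolation=3))
E
```

```text
time 4.65
joints [ 0.2217  0.2967 -0.2398  1.0364  0.     -2.9142]
position [0.5146 0.116  0.1448]
contact_force [-0.0627 -0.1437  1.1145]
moment [-0.0299  0.0144  0.0254]
opening 0.08517039277029834
gripper_force 0.0
tool y yaw deg -90.33087330093379 tilt [-0.002  -0.0004 -1.    ]
to knob, tool cm [ 0.1245 -0.0046 -0.0003]
```

View pics/f.png

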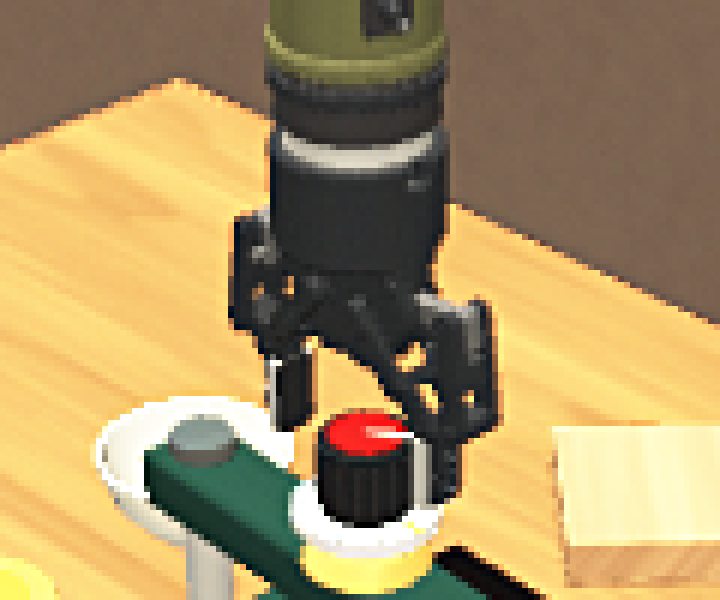

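The fingers now straddle the knob: tips at rows 430 and 500, knob top at row 432, about 18 mm of overlap. I'll go down 4 mm more and close.

Emit:
step_arm(plan=[{"wx":0,"wy":0,"wz":0,"x":0,"y":0,"z":0.4,"fingers":8.5},{"wx":0,"wy":0,"wz":0,"x":0,"y":0,"z":0.4,"fingers":5.2},{"wx":0,"wy":0,"wz":0,"x":0,"y":0,"z":0.4,"fingers":5.2},{"wx":0,"wy":0,"wz":0,"x":0,"y":0,"z":0.4,"fingers":3.5},{"wx":0,"wy":0,"wz":0,"x":0,"y":0,"z":0.4,"fingers":3.5},{"wx":0,"wy":0,"wz":0,"x":0,"y":0,"z":0.4,"fingers":3.5},{"wx":0,"wy":0,"wz":0,"x":0,"y":0,"z":0.4,"fingers":3.5},{"wx":0,"wy":0,"wz":0,"x":0,"y":0,"z":0.4,"fingers":3.5}])

```text
time: 5.5
position: [0.5157, 0.115, 0.1425]
eef_rot: [1.0, -0.003, 0.0, 0.001]
contact_force: [-1.3, -5.1, 5.6]
opening: 0.0433
gripper_force: 60.8
```

```bash
python3 st.py; python3 - <<'E'
from h import *
im,d=env.get_image("side")
cv2.imwrite("pics/g.png",cv2.resize(im[100:200,250:370],None,fx=6,fy=6,interpolation=3))
E
```

```text
time 5.5
joints [ 0.221   0.2977 -0.2445  1.0281 -0.0023 -2.9142]
position [0.5157 0.115  0.1425]
contact_force [-1.3396 -5.1463  5.6258]
moment [-0.992   0.1939  0.0563]
opening 0.043252642230805674
gripper_force 60.81590875983238
tool y yaw deg -90.36626990389767 tilt [ 0.0009 -0.0021 -1.    ]
to knob, tool cm [ 0.0113 -0.099  -0.0002]
```

View pics/g.png

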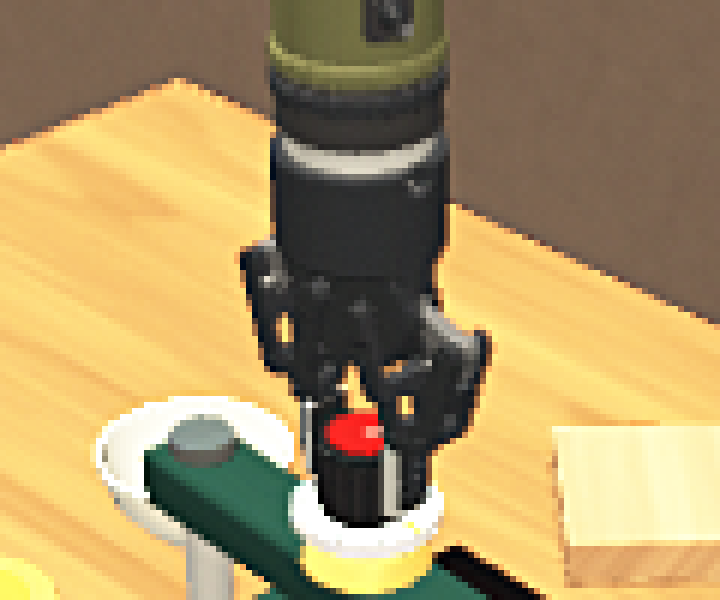

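Gripped at 43 mm opening with about 60 N. At least 2.4 rad remain, so I'll turn 115° (2.0 rad) first, following the sink and easing the 1 mm y offset.

Emit:
step_arm(plan=[{"wx":0,"wy":0,"wz":0,"x":0,"y":0.1,"z":0,"fingers":3.5},{"wx":0,"wy":0,"wz":8,"x":0,"y":0.1,"z":0,"fingers":3.5},{"wx":0,"wy":0,"wz":16,"x":0,"y":0.1,"z":0,"fingers":3.5},{"wx":0,"wy":0,"wz":24,"x":0,"y":0.1,"z":0.02,"fingers":3.5},{"wx":0,"wy":0,"wz":32,"x":0,"y":0.1,"z":0.04,"fingers":3.5},{"wx":0,"wy":0,"wz":40,"x":0,"y":0.1,"z":0.06,"fingers":3.5},{"wx":0,"wy":0,"wz":48,"x":0,"y":0.1,"z":0.08,"fingers":3.5},{"wx":0,"wy":0,"wz":56,"x":0,"y":0.1,"z":0.1,"fingers":3.5},{"wx":0,"wy":0,"wz":64,"x":0,"y":0.1,"z":0.11,"fingers":3.5},{"wx":0,"wy":0,"wz":72,"x":0,"y":0.1,"z":0.13,"fingers":3.5},{"wx":0,"wy":0,"wz":80,"x":0,"y":0.1,"z":0.15,"fingers":3.5},{"wx":0,"wy":0,"wz":88,"x":0,"y":0.1,"z":0.17,"fingers":3.5},{"wx":0,"wy":0,"wz":96,"x":0,"y":0.1,"z":0.18,"fingers":3.5},{"wx":0,"wy":0,"wz":104,"x":0,"y":0.1,"z":0.2,"fingers":3.5},{"wx":0,"wy":0,"wz":110,"x":0,"y":0.1,"z":0.21,"fingers":3.5},{"wx":0,"wy":0,"wz":115,"x":0,"y":0.1,"z":0.22,"fingers":3.5},{"wx":0,"wy":0,"wz":115,"x":0,"y":0.1,"z":0.22,"fingers":3.5}])

```text
time: 7.25
position: [0.5165, 0.1155, 0.14]
eef_rot: [-0.535, 0.845, -0.0, 0.001]
contact_force: [2.0, -1.2, 0.7]
opening: 0.0434
gripper_force: 60.6
```

```bash
python3 st.py; python3 - <<'E'
from h import *
c="side"; im,d=env.get_image(c); p,s=redc(im,c,[.515,.116,.199]); print(p,s)
for c in("side",):
    for q in("collar","knob"): 
        for r in env.spot_point(q,c)[:1]: print(q,r["p"],w(c,r["location"]))
cv2.imwrite("pics/h.png",cv2.resize(im[100:200,250:370],None,fx=6,fy=6,interpolation=3))
E
```

```text
time 7.25
joints [ 0.2198  0.2996 -0.2487  1.0204  0.0002 -0.909 ]
position [0.5165 0.1155 0.14  ]
contact_force [ 2.0397 -1.1567  0.7317]
moment [-0.2308 -0.3692 -0.0687]
opening 0.04342011555040164
gripper_force 60.57197246700525
tool y yaw deg 154.67752514770032 tilt [ 0.002   0.0007 -1.    ]
to knob, tool cm [-0.0149  0.0859 -0.0001]
[310.6   172.525] [304 169  14   8  80]
collar 0.95 [0.51242902 0.1157542  0.15336676]
knob 0.75 [0.51107889 0.11166405 0.16476622]
```

View pics/h.png

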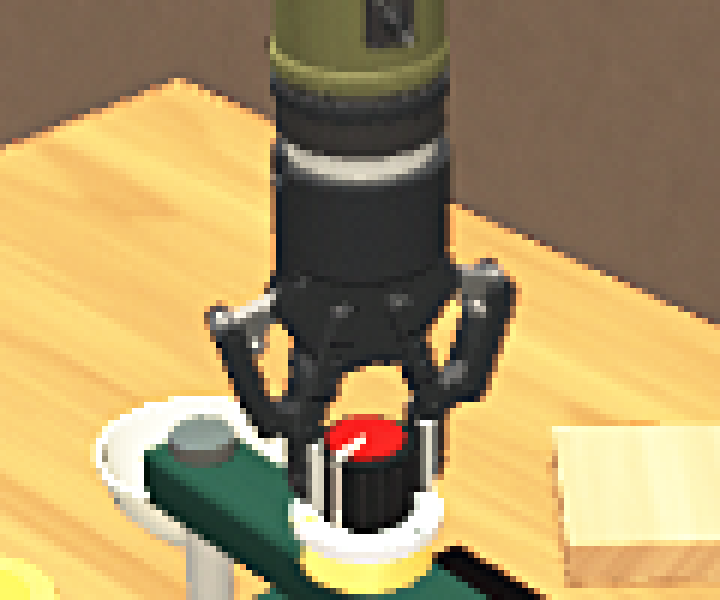

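The knob turned with the gripper: its line is now at (350,450) and the yellow tick at (308,518), with low forces. From here I go in 10° steps, reading the moment after each.

```bash
cat > m.py <<'E'
from h import *
o=env.get_obs(); print("t",o["time"],"j6",round(o["joints"][5],3),"F",np.round(o["contact_force"],1),"M",np.round(o["moment"],3),"eff",np.round(o["joint_efforts"][[0,4,5]],3),"z",round(o["position"][2],4))
E
python3 m.py
```

```text
t 7.4 j6 -0.91 F [ 1.9 -1.2  1.3] M [-0.28  -0.529 -0.076] eff [ 0.748  0.49  -0.048] z 0.14
```

Emit:
step_arm(plan=[{"wx":0,"wy":0,"wz":5,"x":0,"y":0,"z":0.01,"fingers":3.5},{"wx":0,"wy":0,"wz":10,"x":0,"y":0,"z":0.02,"fingers":3.5}])

```text
time: 7.6
position: [0.5166, 0.1154, 0.1398]
eef_rot: [-0.458, 0.889, -0.0, 0.001]
contact_force: [2.4, -1.4, 1.8]
opening: 0.0439
gripper_force: 61.0
```

```bash
python3 m.py
```

```text
t 7.6 j6 -0.732 F [ 2.4 -1.4  1.8] M [-0.31  -0.59   0.027] eff [ 0.824  0.6   -0.671] z 0.1398
```

Emit:
step_arm(plan=[{"wx":0,"wy":0,"wz":5,"x":0,"y":0,"z":0.01,"fingers":3.5},{"wx":0,"wy":0,"wz":10,"x":0,"y":0,"z":0.02,"fingers":3.5}])

```text
time: 7.8
position: [0.5166, 0.1153, 0.1396]
eef_rot: [-0.379, 0.925, -0.0, 0.001]
contact_force: [2.9, -0.8, 1.6]
opening: 0.0436
gripper_force: 61.0
```

```bash
python3 m.py
```

```text
t 7.8 j6 -0.558 F [ 2.9 -0.8  1.6] M [-0.293 -0.601  0.041] eff [ 0.935  0.675 -0.658] z 0.1396
```

Emit:
step_arm(plan=[{"wx":0,"wy":0,"wz":5,"x":0,"y":0,"z":0.01,"fingers":3.5},{"wx":0,"wy":0,"wz":10,"x":0,"y":0,"z":0.02,"fingers":3.5}])

```text
time: 8.0
position: [0.5167, 0.1153, 0.1394]
eef_rot: [-0.297, 0.955, -0.0, 0.001]
contact_force: [2.9, -1.5, 1.1]
opening: 0.0438
gripper_force: 61.0
```

```bash
python3 m.py
```

```text
t 8.0 j6 -0.383 F [ 2.9 -1.5  1.1] M [-0.402 -0.609  0.039] eff [ 1.057  0.754 -0.658] z 0.1394
```

Emit:
step_arm(plan=[{"wx":0,"wy":0,"wz":5,"x":0,"y":0,"z":0.01,"fingers":3.5},{"wx":0,"wy":0,"wz":10,"x":0,"y":0,"z":0.02,"fingers":3.5}])

```text
time: 8.2
position: [0.5167, 0.1151, 0.1392]
eef_rot: [-0.213, 0.977, -0.0, 0.001]
contact_force: [3.3, -2.2, 0.8]
opening: 0.0439
gripper_force: 61.0
```

```bash
python3 m.py
```

```text
t 8.2 j6 -0.209 F [ 3.3 -2.2  0.8] M [-0.519 -0.692  0.069] eff [ 1.188  0.835 -0.658] z 0.1392
```

Emit:
step_arm(plan=[{"wx":0,"wy":0,"wz":5,"x":0,"y":0,"z":0.01,"fingers":3.5},{"wx":0,"wy":0,"wz":10,"x":0,"y":0,"z":0.02,"fingers":3.5}])

```text
time: 8.4
position: [0.5167, 0.115, 0.1389]
eef_rot: [-0.127, 0.992, -0.0, 0.001]
contact_force: [3.6, -1.7, 1.2]
opening: 0.0434
gripper_force: 61.0
```

```bash
python3 m.py
```

```text
t 8.4 j6 -0.034 F [ 3.6 -1.7  1.2] M [-0.541 -0.615  0.035] eff [ 1.325  0.915 -0.658] z 0.1389
```

Emit:
step_arm(plan=[{"wx":0,"wy":0,"wz":5,"x":0,"y":0,"z":0.01,"fingers":3.5},{"wx":0,"wy":0,"wz":10,"x":0,"y":0,"z":0.02,"fingers":3.5}])

```text
time: 8.6
position: [0.5167, 0.1149, 0.1387]
eef_rot: [-0.04, 0.999, -0.0, 0.001]
contact_force: [3.0, -2.1, 0.7]
opening: 0.0434
gripper_force: 61.0
```

```bash
python3 m.py
```

```text
t 8.6 j6 0.14 F [ 3.  -2.1  0.7] M [-0.539 -0.644  0.016] eff [ 1.463  0.992 -0.658] z 0.1387
```

The j6 effort is steady at −0.658, so the cushion (0.09 N m) isn't reached yet and more than 1.5 rad remains. I'll use larger steps.

Emit:
step_arm(plan=[{"wx":0,"wy":0,"wz":7,"x":0,"y":0,"z":0.01,"fingers":3.5},{"wx":0,"wy":0,"wz":14,"x":0,"y":0,"z":0.03,"fingers":3.5},{"wx":0,"wy":0,"wz":21,"x":0,"y":0,"z":0.04,"fingers":3.5},{"wx":0,"wy":0,"wz":28,"x":0,"y":0,"z":0.06,"fingers":3.5}])

```text
time: 9.0
position: [0.5167, 0.1147, 0.1381]
eef_rot: [0.204, 0.979, -0.0, 0.001]
contact_force: [3.4, -2.4, 2.2]
opening: 0.0438
gripper_force: 61.1
```

```bash
python3 m.py
```

```text
t 9.0 j6 0.63 F [ 3.4 -2.4  2.2] M [-0.615 -0.577  0.068] eff [ 1.83   1.189 -0.926] z 0.1381
```

Emit:
step_arm(plan=[{"wx":0,"wy":0,"wz":7,"x":0,"y":0,"z":0.01,"fingers":3.5},{"wx":0,"wy":0,"wz":14,"x":0,"y":0,"z":0.03,"fingers":3.5},{"wx":0,"wy":0,"wz":21,"x":0,"y":0,"z":0.04,"fingers":3.5},{"wx":0,"wy":0,"wz":28,"x":0,"y":0,"z":0.06,"fingers":3.5}])

```text
time: 9.4
position: [0.5165, 0.1144, 0.1375]
eef_rot: [0.435, 0.9, -0.0, 0.001]
contact_force: [2.6, -2.9, 2.5]
opening: 0.0433
gripper_force: 61.2
```

```bash
python3 m.py
```

```text
t 9.4 j6 1.119 F [ 2.6 -2.9  2.5] M [-0.749 -0.425  0.083] eff [ 2.079  1.29  -0.919] z 0.1375
```

Emit:
step_arm(plan=[{"wx":0,"wy":0,"wz":5,"x":0,"y":0,"z":0.01,"fingers":3.5},{"wx":0,"wy":0,"wz":10,"x":0,"y":0,"z":0.02,"fingers":3.5}])

```text
time: 9.6
position: [0.5164, 0.1144, 0.1373]
eef_rot: [0.511, 0.859, -0.0, 0.001]
contact_force: [3.3, -4.0, 2.3]
opening: 0.0434
gripper_force: 61.2
```

```bash
python3 m.py
```

```text
t 9.6 j6 1.292 F [ 3.3 -4.   2.3] M [-0.751 -0.469  0.083] eff [ 2.133  1.3   -0.63 ] z 0.1373
```

Emit:
step_arm(plan=[{"wx":0,"wy":0,"wz":5,"x":0,"y":0,"z":0.01,"fingers":3.5},{"wx":0,"wy":0,"wz":10,"x":0,"y":0,"z":0.02,"fingers":3.5}])

```text
time: 9.8
position: [0.5163, 0.1144, 0.1371]
eef_rot: [0.584, 0.812, -0.0, 0.001]
contact_force: [2.6, -3.0, 2.3]
opening: 0.0435
gripper_force: 61.3
```

```bash
python3 m.py; python3 - <<'E'
from h import *
c="side"; im,d=env.get_image(c); p,s=redc(im,c,[.515,.116,.197]); print(p,s)
cv2.imwrite("pics/i.png",cv2.resize(im[100:200,250:370],None,fx=6,fy=6,interpolation=3))
E
```

```text
t 9.8 j6 1.467 F [ 2.6 -3.   2.3] M [-0.737 -0.452  0.102] eff [ 2.165  1.3   -0.632] z 0.1371
[312.24074074 173.2962963 ] [306 170  12   8  54]
```

View pics/i.png

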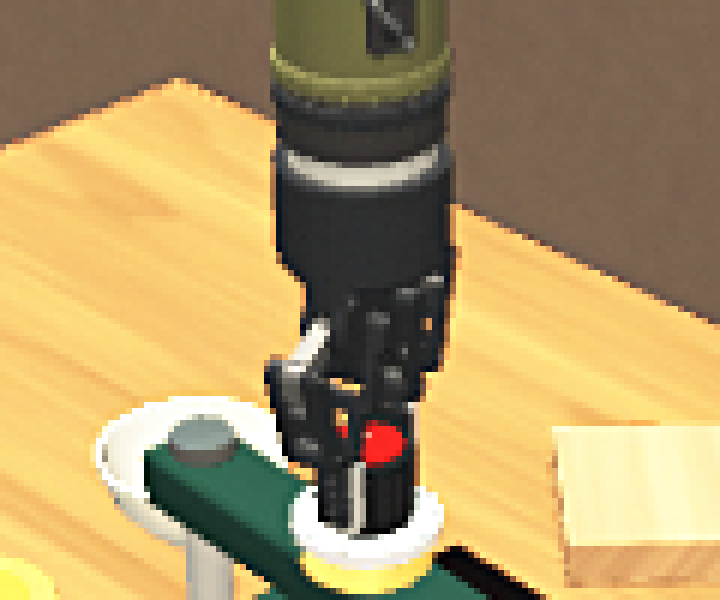

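M_z has risen to about 0.1, so the cushion is being squeezed. The picture shows the grip still sound, with tips just above the collar. Back to 10° steps.

Emit:
step_arm(plan=[{"wx":0,"wy":0,"wz":5,"x":0,"y":0,"z":0.01,"fingers":3.5},{"wx":0,"wy":0,"wz":10,"x":0,"y":0,"z":0.02,"fingers":3.5}])

```text
time: 10.05
position: [0.5162, 0.1143, 0.1369]
eef_rot: [0.652, 0.758, -0.0, 0.001]
contact_force: [3.0, -4.3, 2.4]
opening: 0.0436
gripper_force: 61.3
```

```bash
python3 m.py
```

```text
t 10.05 j6 1.64 F [ 3.  -4.3  2.4] M [-0.817 -0.416  0.05 ] eff [ 2.399  1.425 -0.64 ] z 0.1369
```

Emit:
step_arm(plan=[{"wx":0,"wy":0,"wz":5,"x":0,"y":0,"z":0.01,"fingers":3.5},{"wx":0,"wy":0,"wz":10,"x":0,"y":0,"z":0.02,"fingers":3.5}])

```text
time: 10.25
position: [0.5161, 0.1144, 0.1367]
eef_rot: [0.716, 0.698, -0.0, 0.001]
contact_force: [2.1, -4.3, 3.2]
opening: 0.0436
gripper_force: 61.7
```

```bash
python3 m.py
```

```text
t 10.25 j6 1.814 F [ 2.1 -4.3  3.2] M [-0.749 -0.389  0.218] eff [ 2.383  1.384 -0.601] z 0.1367
```

M_z has jumped to 0.22, so the screw is hard down and the detent has begun. I'll take 5° steps, with no more sinking.

Emit:
step_arm(plan=[{"wx":0,"wy":0,"wz":5,"x":0,"y":0,"z":0,"fingers":3.5}])

```text
time: 10.35
position: [0.5161, 0.1145, 0.1367]
eef_rot: [0.745, 0.667, -0.0, 0.001]
contact_force: [2.5, -3.2, 2.0]
opening: 0.0436
gripper_force: 65.5
```

```bash
python3 m.py
```

```text
t 10.35 j6 1.901 F [ 2.5 -3.2  2. ] M [-0.806 -0.476  0.715] eff [ 1.621  1.395 -0.01 ] z 0.1367
```

Emit:
step_arm(plan=[{"wx":0,"wy":0,"wz":5,"x":0,"y":0,"z":0,"fingers":3.5}])

```text
time: 10.45
position: [0.5161, 0.1144, 0.1367]
eef_rot: [0.773, 0.634, -0.0, 0.001]
contact_force: [2.7, -5.8, 1.3]
opening: 0.0436
gripper_force: 68.1
```

```bash
python3 m.py
```

```text
t 10.45 j6 1.988 F [ 2.7 -5.8  1.3] M [-0.924 -0.419  0.586] eff [ 1.975  1.551 -0.119] z 0.1367
```

Emit:
step_arm(plan=[{"wx":0,"wy":0,"wz":4,"x":0,"y":0,"z":0,"fingers":3.5}])

```text
time: 10.55
position: [0.516, 0.1143, 0.1367]
eef_rot: [0.795, 0.607, -0.0, 0.001]
contact_force: [3.3, -6.2, 1.9]
opening: 0.0434
gripper_force: 68.4
```

```bash
python3 m.py
```

```text
t 10.55 j6 2.058 F [ 3.3 -6.2  1.9] M [-0.913 -0.369  0.247] eff [ 2.431  1.521 -0.208] z 0.1367
```

Past the peak and falling towards the crest.

Emit:
step_arm(plan=[{"wx":0,"wy":0,"wz":3,"x":0,"y":0,"z":0,"fingers":3.5}])

```text
time: 10.65
position: [0.516, 0.1142, 0.1367]
eef_rot: [0.811, 0.585, -0.0, 0.001]
contact_force: [2.2, -4.2, 2.2]
opening: 0.0435
gripper_force: 67.6
```

```bash
python3 m.py
```

```text
t 10.65 j6 2.11 F [ 2.2 -4.2  2.2] M [-0.756 -0.419  0.141] eff [ 2.853  1.512 -0.301] z 0.1367
```

Emit:
step_arm(plan=[{"wx":0,"wy":0,"wz":3,"x":0,"y":0,"z":0,"fingers":3.5}])

```text
time: 10.75
position: [0.5159, 0.1142, 0.1367]
eef_rot: [0.826, 0.564, -0.0, 0.001]
contact_force: [1.5, -5.1, 4.6]
opening: 0.0435
gripper_force: 64.1
```

```bash
python3 m.py; python3 - <<'E'
from h import *
c="side"; im,d=env.get_image(c)
cv2.imwrite("pics/j.png",cv2.resize(im[155:200,285:345],None,fx=12,fy=12,interpolation=3))
E
```

```text
t 10.75 j6 2.163 F [ 1.5 -5.1  4.6] M [-0.773 -0.13  -0.169] eff [ 2.805  1.384 -0.549] z 0.1367
```

View pics/j.png

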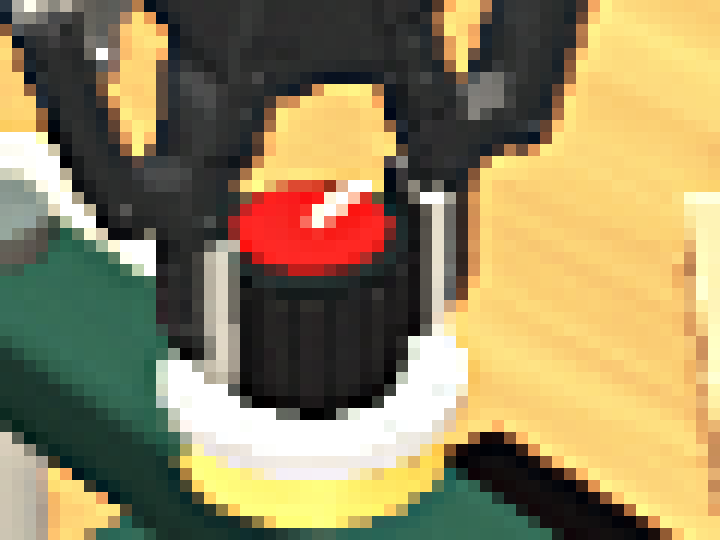

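M_z has reversed sign and Fz has risen, so it is past the crest and has clicked at about 0.37 rad of knob turn past hard-down. I'll let it settle, then release and lift.

Emit:
step_arm(plan=[{"wx":0,"wy":0,"wz":0,"x":0,"y":0,"z":0,"fingers":3.5},{"wx":0,"wy":0,"wz":0,"x":0,"y":0,"z":0,"fingers":3.5},{"wx":0,"wy":0,"wz":0,"x":0,"y":0,"z":0,"fingers":3.5},{"wx":0,"wy":0,"wz":0,"x":0,"y":0,"z":0,"fingers":3.5}])

```text
time: 11.2
position: [0.5159, 0.1144, 0.1369]
eef_rot: [0.825, 0.565, 0.0, 0.001]
contact_force: [1.7, -4.9, 4.8]
opening: 0.0435
gripper_force: 61.1
```

```bash
python3 m.py
```

```text
t 11.2 j6 2.16 F [ 1.7 -4.9  4.8] M [-0.945 -0.236  0.005] eff [ 2.887  1.598 -0.034] z 0.1369
```

Emit:
step_arm(plan=[{"wx":0,"wy":0,"wz":0,"x":0,"y":0,"z":0,"fingers":5.0},{"wx":0,"wy":0,"wz":0,"x":0,"y":0,"z":0,"fingers":6.5},{"wx":0,"wy":0,"wz":0,"x":0,"y":0,"z":0,"fingers":8.5},{"wx":0,"wy":0,"wz":0,"x":0,"y":0,"z":0,"fingers":8.5},{"wx":0,"wy":0,"wz":0,"x":0,"y":0,"z":0,"fingers":8.5},{"wx":0,"wy":0,"wz":0,"x":0,"y":0,"z":-1,"fingers":8.5},{"wx":0,"wy":0,"wz":0,"x":0,"y":0,"z":-3,"fingers":8.5},{"wx":0,"wy":0,"wz":0,"x":0,"y":0,"z":-6,"fingers":8.5},{"wx":0,"wy":0,"wz":0,"x":0,"y":0,"z":-10,"fingers":8.5},{"wx":0,"wy":0,"wz":0,"x":0,"y":0,"z":-14,"fingers":8.5},{"wx":0,"wy":0,"wz":0,"x":0,"y":0,"z":-14,"fingers":8.5}])

```text
time: 12.3
position: [0.5187, 0.116, 0.2832]
eef_rot: [0.826, 0.564, 0.005, 0.002]
contact_force: [0.4, 0.7, 0.7]
opening: 0.085
gripper_force: 0.0
```

```bash
python3 st.py
```

```text
time 12.3
joints [0.2198 0.2416 0.0474 1.3649 0.0001 2.1627]
position [0.5187 0.116  0.2832]
contact_force [0.3807 0.6519 0.7309]
moment [-0.0517 -0.0057  0.034 ]
opening 0.08503214820389063
gripper_force 0.0
tool y yaw deg -21.321101525228894 tilt [ 0.0113  0.0027 -0.9999]
to knob, tool cm [-0.101  -0.2718 -0.0033]
```

Emit:
step_arm(plan=[{"wx":0,"wy":0,"wz":0,"x":16,"y":-27.5,"z":-4,"fingers":8.5},{"wx":0,"wy":0,"wz":0,"x":16,"y":-27.5,"z":-4,"fingers":8.5},{"wx":0,"wy":0,"wz":0,"x":16,"y":-27.5,"z":-4,"fingers":8.5},{"wx":0,"wy":0,"wz":0,"x":16,"y":-27.5,"z":-4,"fingers":8.5},{"wx":0,"wy":0,"wz":0,"x":16,"y":-27.5,"z":-4,"fingers":8.5},{"wx":0,"wy":0,"wz":0,"x":16,"y":-27.5,"z":-4,"fingers":8.5},{"wx":0,"wy":0,"wz":0,"x":16,"y":-27.5,"z":-4,"fingers":8.5},{"wx":0,"wy":0,"wz":0,"x":16,"y":-27.5,"z":-4,"fingers":8.5},{"wx":0,"wy":0,"wz":0,"x":16,"y":-27.5,"z":-4,"fingers":8.5}])

```text
time: 13.2
position: [0.3173, 0.3642, 0.3165]
eef_rot: [0.825, 0.565, -0.0, 0.0]
contact_force: [0.6, 0.3, -0.6]
opening: 0.085
gripper_force: 0.0
```

```bash
python3 - <<'E'
from h import *
a,_=env.get_image("top");b,_=env.get_image("side")
A=cv2.resize(a[180:225,280:330],None,fx=8,fy=8,interpolation=3);B=cv2.resize(b[160:205,285:335],None,fx=8,fy=8,interpolation=3)
C=cv2.resize(a[130:260,190:420],(400,226))
cv2.imwrite("pics/k.png",np.vstack([np.hstack([A,B]),np.hstack([C,C*0])]))
E
```

```text
(no output)
```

View pics/k.png

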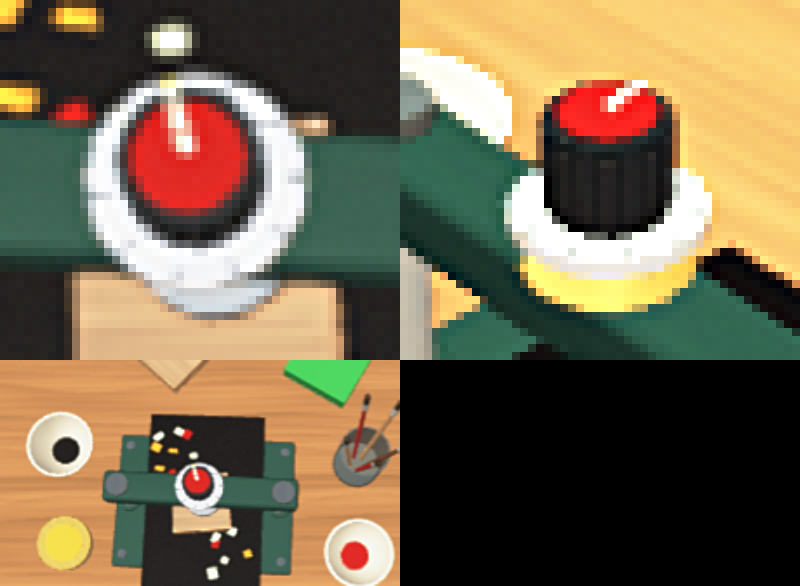

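In the top crop the white line (180,115) points at the yellow tick (168,82): one click. Everything else is where it was.

```bash
python3 -c "
from cell import env
print(env.job_done())"
```

```text
the job is handed in; nothing more can be done
None
```

I turned the press knob clockwise to its first click and let go: the last picture shows the white line at the yellow tick, with block, panel and bystanders looking unmoved. The foot's force on the block wasn't measured; I estimate about 22 N. The job is handed in; no verdict came back.

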